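# Hang the electronic ear defenders on the rail

## Task

The electronic ear defenders have dried under the lamp on the sloping stand: lift them off by the thin-walled battery box on top, with the lightest grip that holds, and hang them astride the bar of the rail in the free half nearer the robot, level with the bar passing under the middle of the headband. Let them down softly, without knocking the bar, until the bar carries them before you let go. Do not let them touch the counter, and leave the pair already hanging, the sauce bottle and the cap jar where they are.

Things in the scene. Friction and masses are not known exactly. Their poses are not given: they have to be found in the camera images.
- ears_box (a point): Centre of the grey thin-walled battery box on top of the ear defenders to be hung (they start on the stand). Box 30 (x) by 60 (y) by 43 (z) mm; x: across the headband, the way to grip; y: cup to cup; z: up through the crown. It cracks at a grip of about 45 N: 20 to 30 N holds it well. The top of the headband is 20.5 mm below this point along z, its underside 24.5 mm.
- ears_crown (a point): Underside of the crown of the same headband, which is to rest on the bar; flat for 48 mm along y. Same axes. Band black, 24 mm wide (x), 4 mm thick.
- ears: The same ear defenders, about 0.22 kg: origin midway between the cups at their lowest edge, 161.5 mm below the box's centre. Same axes. Cups 60 (x) by 38 (y) by 74 (z) mm, inner faces 92 mm apart, whole width 168 mm. On the stand their z leans about 31 degrees from vertical towards the stand's front, so the tool must lean likewise.
- stand: Sloping steel drying stand, fixed, 232 mm wide (y), 100 mm deep. Its slope's middle is 80 mm behind (+x) the origin, which is on the counter roughly under the battery box; -x is its low front, turned roughly to the robot. Plate falls 30 degrees to -x, 55 mm up at its middle; cups lean on a 48 mm lip in front, a 30 mm lip is behind. The headset comes out freely along its own z.
- lamp (a point): Middle of the white lamp tube (20 mm thick, 232 mm long along the stand's y) above the stand, on two thin posts 114 mm either side of its middle. Keep clear of it.
- rail: Low rail, fixed: base plate 330 by 70 by 8 mm, a post at each end (x = +-153 mm) reaching 170 mm up. Origin on the counter under the middle. x runs along the bar, towards its far end.
- place (a point): Point on top of the bar in the middle of its free half: 65 mm from the rail's middle towards the robot, about 163 mm above the counter, axes as the rail's. The bar is a steel rod 16 mm thick and 300 mm long along x; on its rubber mounts it gives about 1 mm for each 2 N of load. Never load it with more than 15 N.
- spare: A like pair of ear defenders hanging on the far half of the bar, about 90 mm beyond the rail's middle: loose, to be left alone. Origin midway between its cups at their lowest edge; size as the other pair.
- sauce1: Small red sauce bottle with a steel cap standing near the robot, 54 mm across, 148 mm tall, loose, to be left alone. Origin at the middle of its foot.
- capjar: Glass jar with a steel lid standing between the stand and the rail, 72 mm across, 85 mm tall, loose, to be left alone. Origin at the middle of its foot.
There are look-alikes about, which are no part of the job. Leave any green or red look-alike of the ears alone.

How it is judged:
By the outcome, as a careful person would: the job done as asked, in the order asked, and still so for the second after the job is handed in, with the robot touching nothing.
It also fails if it takes over 54 s, if anything falls off the work surface, if the arm or the gripper's body presses on something with over 40 N, if the wrist force passes 120 N, or if a joint passes its speed limit or range.

## Robot

A 6-joint arm with a two-finger parallel gripper is mounted at the origin on the work surface. World frame = base frame: x ahead of the robot, y to its left, z up, the work surface at z = 0. Lengths are in m, angles in rad, forces in N, time in s.
With the tool pointing down it reaches from about 0.3 to 0.875 m from the base axis. Payload 6.4 kg.
Tool frame: the origin (TCP) lies midway between the tips of the shut fingers; the grasp point (between the pads) lies 19 mm behind it (ctrl.pinch_z is the distance from the TCP to the grasp point, in m); z points along the fingers, y is the line along which they close (so a half turn about z gives the same grasp; the last joint's range is limited). The gripper opens to 85 mm and grips with 20 to 120 N. Pads are 22 mm wide; open, the fingers measure 114 mm over their backs; the gripper's body (76 mm by 85 mm) begins 54 mm behind the grasp point. The pads swing forward as they close: fully open they stand 13 mm farther back than shut.
Start: joints at [-1.369, 0.181, 1.607, -0, 1.354, -0.206], TCP at [0.228, -0.528, 0.231] pointing down, gripper open.
Joint ranges: [-2.99, 2.99], [-0.89, 2.07], [0.3, 2.58], [-1.14, 4.28], [0, 2.63], [-3.12, 3.12]. Speed limits (rad/s): [2.57, 2.57, 3.01, 3.14, 3.14, 3.14].

## Interface

Orientations are given as a unit quaternion [w, x, y, z].
In Python, from bench import ctrl gives the robot as it stands.
- The arm moves only by the tool apply_moves, never from a script. Its argument "moves" is a list of rows, each an object with "jaw": the opening, from 0 (shut) to 1 (fully open); "offset": the shift along the tool's x, y, z in mm, a list of three; "rot": the turn, a rotation vector about the tool's x, y, z in degrees, a list of three. In form: [{"jaw": jaw, "offset": [dx, dy, dz], "rot": [ax, ay, az]}, ...]. A call has exactly 5 rows; each row shifts and turns the commanded pose from where the row before left it, along the tool's axes as they then stand; what a row does not reach is not made up. A row lasts 1/8 s, in which the tool goes at most 62.5 mm and 10.7 degrees, less where a joint would pass 70% of its speed; a pose out of reach is approached as far as the arm can. A call is refused whole if a number of a shift passes 62.5 or a number of a turn 10.7, either way. A call with a gripper value outside its range is refused whole. The fingers move at their own pace and stop on an object; the grip force is fixed at half the most. Time passes only in rows, so rows that do not move let the fingers close, or fill a call up. It gives the time, the measured TCP pose, the force, the opening and the grip force at its end, in the units of the state.
- ctrl.get_obs(): the state, without advancing time (a new reading comes with each control period).
- ctrl.camera(name): name is "side" or "top" or "wrist"; returns (picture, depth): 400x640x3 uint8, red, green, blue; 400x640 float32, m along the optical axis (not along the pixel's ray), 0 where there is no reading.
- ctrl.camera_params(name): a dict with "K" (3x3 intrinsics, pixels), "cam_to_world" (4x4, takes a point from camera to world coordinates); the wrist camera has in their place "mount" (4x4, takes a point from camera to tool coordinates, whose origin is the TCP and whose axes are the flange's). Camera axes: x right, y down, z forward; pixel columns grow to the right and rows downward; lengths in m; the calibration is good to about 2 mm. A picture is of the moment at which its call begins: read the wrist's pose just before it. camera_params takes no time and is no camera call.
- ctrl.hand_in(): hands the job in; it is judged then, once.
Trained networks look in the newest picture that a camera, given by its name, has taken for a name from the list of things; names that differ only in an ending like _2 or _b are one class to them, and where a whole thing is asked for, a point or a joint stands for the part that bears it (a point fixed in the world has none). Each returns a list of dicts, best first, with "score" (0 to 1); they miss things now and then, are a little off and sometimes report something else, mostly with a low value. They report only what shows in the picture. A call takes as long as a camera call. They do not tell look-alikes from the thing itself.
- ctrl.outline_of(camera, target): "region" (400x640 bool, what is visible of it) and "position" ([column, row] in pixels, amid what is visible of it).
The state is a dict: "time_s": time; "q": joint angles; "dq": joint speeds; "joint_efforts": joint torques, N m; "eef_pos": TCP position; "eef_rot": TCP orientation; "wrist_force": force on the tool from outside, world axes, zero at the start; "torque": the same for the moment, N m; "opening": opening from 0.0 (shut) to 1.0 (fully open); "grasp_force": force on a finger pad.
Only numpy, scipy, OpenCV 4.12 (cv2) and the standard library are available. Lean on these libraries where they do the work, as an engineer would, in place of code of your own. Each camera call takes 0.05 s, during which the arm holds its last target. There are 200 camera calls.

## Working session

There is one attempt and no reset: what is moved stays moved. The work goes in short steps, Python scripts to look and compute and a tool call to move; the robot and the scene stay as the last step left them, time stands still between calls to the robot, and variables do not carry over. Pictures are saved under pics/ and viewed, at most 10 in all, crops included, and the job is handed in when it is done.

Besides the shell and the picture viewer there is one more tool, called after "Request:" as name(argument=value, ...), one argument or row to a line, values as JSON. apply_moves: Moves the arm, as the interface text tells. Its arguments: {"type":"object","properties":{"moves":{"type":"array"}},"required":["moves"]}

```bash
mkdir -p pics; ls; cat > h.py <<'E'
import numpy as np, cv2
from scipy.spatial.transform import Rotation as R
from bench import ctrl
def rot(q): return R.from_quat([q[1],q[2],q[3],q[0]])
def shot(name):
    o=ctrl.get_obs(); im,d=ctrl.camera(name); p=ctrl.camera_params(name)
    if 'mount' in p:
        T=np.eye(4);T[:3,:3]=rot(o['eef_rot']).as_matrix();T[:3,3]=o['eef_pos'];T=T@np.array(p['mount'])
    else: T=np.array(p['cam_to_world'])
    return im,d,np.array(p['K']),T
def cloud(d,K,T):
    v,u=np.mgrid[:d.shape[0],:d.shape[1]]
    P=np.stack([(u-K[0,2])/K[0,0]*d,(v-K[1,2])/K[1,1]*d,d],-1)
    return P@T[:3,:3].T+T[:3,3]
def save(n,im): cv2.imwrite('pics/'+n,im[...,::-1])
E
python3 - <<'E'
from h import *
print(ctrl.get_obs())
for c in('top','side'):
    im,d,K,T=shot(c); save(c+'.png',im); np.savez(c+'.npz',im=im,d=d,K=K,T=T)
    W=cloud(d,K,T)
    print(c,T.round(3).tolist())
    for n in('ears_box','ears','stand','lamp','rail','spare','sauce1','capjar'):
        for r in ctrl.outline_of(c,n)[:3]:
            m=r['region']&(d>0); 
            print(n,round(r['score'],2),np.round(r['position']),m.sum(),np.median(W[m],0).round(3),W[m].min(0).round(3),W[m].max(0).round(3))
E
```

```text
pics
{'time_s': 0.0, 'q': array([-1.36930019e+00,  1.81528799e-01,  1.60800515e+00, -1.69278664e-05,
        1.35379164e+00, -2.06291453e-01]), 'dq': array([-0.00124874,  0.0024301 , -0.00017758,  0.00045583, -0.00159664,
       -0.00064419]), 'joint_efforts': array([ 9.31441173e-04, -4.44863462e+01, -3.51337337e+01, -1.90297183e-04,
        9.05819354e-03,  4.46140319e-06]), 'eef_pos': array([ 0.22793656, -0.52729433,  0.23039241]), 'eef_rot': array([-8.66483686e-04,  9.79284835e-01,  2.02485706e-01, -6.18633048e-06]), 'wrist_force': array([-0.36626474, -0.3605968 ,  0.32378028]), 'torque': array([-0.0881714 ,  0.003992  ,  0.01242982]), 'grasp_force': 0.0, 'opening': 0.9992655184212392}
top [[-0.014, -0.997, 0.071, 0.308], [-1.0, 0.013, -0.011, 0.205], [0.01, -0.071, -0.997, 1.494], [0.0, 0.0, 0.0, 1.0]]
ears_box 0.95 [298. 272.] 651 [0.148 0.281 0.053] [ 0.057  0.237 -0.009] [0.269 0.419 0.069]
ears_box 0.57 [300. 138.] 635 [0.613 0.242 0.15 ] [ 0.561  0.165 -0.004] [0.695 0.331 0.222]
ears_box 0.56 [196. 209.] 817 [0.366 0.631 0.048] [ 0.248  0.518 -0.007] [0.426 0.716 0.066]
ear
[... 1623 characters left out ...]
 0.288 0.121] [ 0.558 -0.039 -0.002] [0.767 0.346 0.222]
ears 0.85 [376. 269.] 1356 [0.152 0.29  0.044] [ 0.062  0.202 -0.003] [0.282 0.414 0.066]
stand 0.44 [251. 202.] 1051 [0.653 0.32  0.076] [ 0.599 -0.092 -0.004] [0.902 0.385 0.306]
lamp 0.72 [250. 200.] 1091 [0.652 0.321 0.078] [ 0.599 -0.024 -0.004] [0.855 0.385 0.306]
rail 0.72 [328. 155.] 888 [ 0.577 -0.217  0.013] [ 0.463 -0.464 -0.003] [ 0.783 -0.174  0.172]
spare 0.72 [295. 137.] 701 [ 0.718 -0.18   0.094] [ 0.677 -0.536 -0.004] [ 0.874 -0.116  0.213]
sauce1 0.74 [344. 186.] 419 [0.408 0.024 0.074] [ 0.385 -0.187 -0.004] [0.505 0.038 0.152]
capjar 0.89 [322. 180.] 375 [0.51  0.018 0.062] [ 0.483 -0.072  0.002] [0.59  0.035 0.093]
```

View pics/top.png

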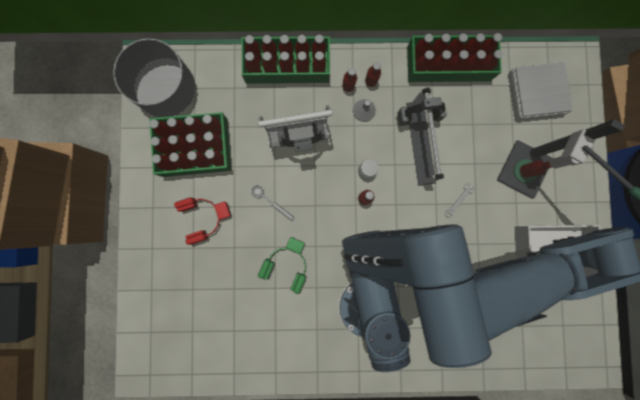

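View pics/side.png

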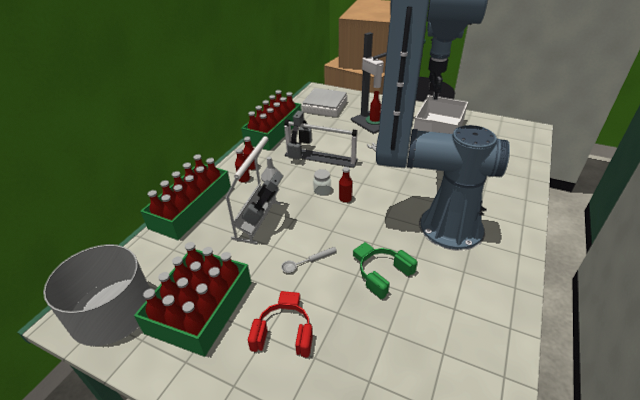

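Candidates for the ears: the grey pair on the stand (top 300,135), the green pair lying down (298,265), the red pair lying down (200,215) and the spare hanging on the rail (424,107). I choose the grey/black pair on the stand under the lamp, and will check it in a close crop and fit the geometry.

```bash
python3 - <<'E'
from h import *
a=np.load('top.npz');b=np.load('side.npz')
c1=cv2.resize(a['im'][90:170,245:345],(400,320),interpolation=cv2.INTER_CUBIC)
c2=cv2.resize(b['im'][130:245,210:310],(348,400),interpolation=cv2.INTER_CUBIC)
c3=cv2.resize(a['im'][80:190,380:460],(233,320),interpolation=cv2.INTER_CUBIC)
out=np.zeros((400,790,3),np.uint8);out[:320,:400]=c1;out[:400,402:750]=c2
save('crop.png',out)
for n,f in(('top',a),('side',b)):
    W=cloud(f['d'],f['K'],f['T']).reshape(-1,3);ok=f['d'].ravel()>0;W=W[ok];im=f['im'].reshape(-1,3)[ok]
    def line(s,nm):
        P=W[s]; c=P.mean(0); u=np.linalg.svd(P-c)[2][0]; t=(P-c)@u
        print(n,nm,len(P),c.round(4),u.round(3),'ends',(c+u*t.min()).round(3),(c+u*t.max()).round(3), 'ztop',np.percentile(P[:,2],[50,90]).round(3))
    s=(W[:,2]>.27)&(W[:,2]<.33)&(W[:,0]>.5)&(W[:,0]<.85)&(W[:,1]>.05)&(W[:,1]<.5); line(s,'lamp')
    s=(W[:,2]>.145)&(W[:,2]<.18)&(W[:,0]>.4)&(W[:,0]<.68)&(W[:,1]<-.15)&(W[:,1]>-.3); line(s,'bar')
    s=(W[:,2]>.002)&(W[:,2]<.02)&(W[:,0]>.4)&(W[:,0]<.9)&(W[:,1]<-.12)&(W[:,1]>-.33); line(s,'base')
    s=(W[:,2]>.176)&(W[:,2]<.24)&(W[:,0]>.5)&(W[:,0]<.7)&(W[:,1]>.15)&(W[:,1]<.4); 
    for lo in (.1,.12,.14,.16,.18,.2,.21):
        s=(W[:,2]>lo)&(W[:,2]<lo+.02)&(W[:,0]>.53)&(W[:,0]<.72)&(W[:,1]>.13)&(W[:,1]<.37); print(lo,s.sum(),W[s].mean(0).round(3),W[s].min(0).round(3),W[s].max(0).round(3),im[s].mean(0).round())
    s=(W[:,2]>.176)&(W[:,2]<.24)&(W[:,0]>.6)&(W[:,0]<.85)&(W[:,1]<-.12)&(W[:,1]>-.3); print('sparebox',W[s].mean(0),W[s].min(0),W[s].max(0))
E
```

```text
top lamp 480 [0.6464 0.2591 0.2989] [-0.151  0.989  0.002] ends [0.664 0.142 0.299] [0.629 0.377 0.299] ztop [0.299 0.303]
top bar 319 [ 0.5657 -0.2215  0.1597] [-0.994 -0.104  0.014] ends [ 0.68  -0.209  0.158] [ 0.468 -0.232  0.161] ztop [0.16  0.165]
top base 2040 [ 0.6217 -0.2163  0.0063] [-1.    -0.021 -0.004] ends [ 0.901 -0.21   0.007] [ 0.4   -0.221  0.005] ztop [0.006 0.011]
0.1 181 [0.65  0.255 0.11 ] [0.599 0.156 0.1  ] [0.702 0.364 0.12 ] [73. 74. 71.]
0.12 141 [0.647 0.248 0.127] [0.604 0.168 0.12 ] [0.678 0.33  0.139] [69. 71. 68.]
0.14 55 [0.612 0.24  0.152] [0.587 0.176 0.14 ] [0.639 0.31  0.16 ] [42. 42. 39.]
0.16 91 [0.606 0.242 0.168] [0.585 0.158 0.16 ] [0.715 0.302 0.179] [48. 48. 45.]
0.18 36 [0.609 0.231 0.192] [0.568 0.155 0.181] [0.716 0.269 0.2  ] [82. 83. 80.]
0.2 178 [0.582 0.235 0.211] [0.561 0.153 0.2  ] [0.717 0.265 0.219] [80. 83. 80.]
0.21 109 [0.587 0.233 0.215] [0.566 0.15  0.21 ] [0.715 0.265 0.223] [83. 85. 82.]
sparebox [ 0.72135201 -0.20174839  0.20219437] [ 0.7066338  -0.23699216  0.17614055] [ 0.74026553 -0.17390134  0.2133814 ]
side lamp 327 
[... 373 characters left out ...]
2]
0.1 185 [0.645 0.274 0.108] [0.599 0.152 0.1  ] [0.715 0.365 0.12 ] [70. 70. 69.]
0.12 137 [0.641 0.27  0.128] [0.596 0.148 0.12 ] [0.714 0.332 0.14 ] [65. 65. 65.]
0.14 69 [0.625 0.272 0.15 ] [0.587 0.15  0.14 ] [0.72  0.313 0.159] [39. 38. 39.]
0.16 83 [0.612 0.261 0.17 ] [0.577 0.152 0.16 ] [0.719 0.299 0.18 ] [36. 35. 36.]
0.18 53 [0.612 0.241 0.191] [0.562 0.15  0.18 ] [0.715 0.271 0.2  ] [66. 67. 65.]
0.2 136 [0.583 0.237 0.211] [0.558 0.152 0.201] [0.715 0.27  0.22 ] [90. 91. 90.]
0.21 84 [0.588 0.232 0.216] [0.563 0.147 0.21 ] [0.711 0.267 0.23 ] [94. 96. 95.]
sparebox [ 0.71765907 -0.19486146  0.19897228] [ 0.70260485 -0.23466338  0.17611592] [ 0.73713789 -0.16864862  0.21291331]
```

View pics/crop.png

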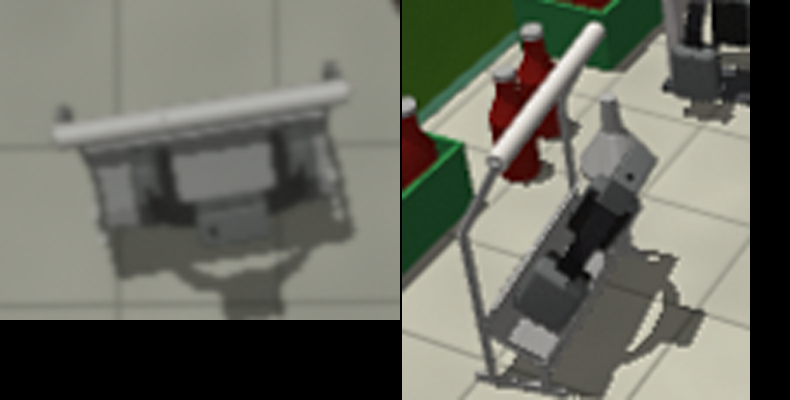

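Top (302,138) and the crop confirm that the one on the stand has the grey box with black band. The lamp tube lies behind it and the bar's yaw is about 6°. Next I plan the approach pose.

```bash
cat >> h.py <<'E'
def frame(yaw,lean,flip=1):
    """tool rotation gripping ears of given yaw, z leaning by lean to -x (deg)"""
    Re=R.from_euler('z',yaw,degrees=True)*R.from_euler('y',-lean,degrees=True)
    M=Re.as_matrix(); return R.from_matrix(np.stack([flip*M[:,1],flip*M[:,0],-M[:,2]],1))
def plan(p0,R0,p1,R1,n):
    rv=(R0.inv()*R1).as_rotvec(degrees=True); off=R0.inv().apply(p1-p0)
    step=R.from_rotvec(rv/n,degrees=True); Rc=R0
    print('total off mm',(off*1e3).round(1),'rot',rv.round(1))
    for i in range(n):
        print((Rc.inv().apply(p1-p0)/n*1e3).round(0).astype(int).tolist(),(rv/n).round(1).tolist()); Rc=Rc*step
def now():
    o=ctrl.get_obs(); return np.array(o['eef_pos']),rot(o['eef_rot'])
E
python3 - <<'E'
from h import *
print(np.array(ctrl.camera_params('wrist')['mount']).round(3),ctrl.pinch_z)
p,r=now()
box=np.array([.585,.235,.196]); 
for f in(1,-1):
    T=frame(8.3,31,f); g=box+T.apply([0,0,.019-.18]); print('look',g)
    plan(p,r,g,T,15)
E
```

```text
[[-0.001 -0.962 -0.275  0.069]
 [ 1.    -0.001  0.001 -0.   ]
 [-0.001 -0.275  0.962 -0.143]
 [ 0.     0.     0.     1.   ]] 0.0187
look [0.5029474  0.22302982 0.33400394]
total off mm [ 550.1 -580.3 -102.7] rot [-26.4  20.2 -73. ]
[37, -39, -7] [-1.8, 1.3, -4.9]
[40, -35, -7] [-1.8, 1.3, -4.9]
[43, -31, -7] [-1.8, 1.3, -4.9]
[46, -27, -7] [-1.8, 1.3, -4.9]
[48, -23, -7] [-1.8, 1.3, -4.9]
[50, -19, -6] [-1.8, 1.3, -4.9]
[51, -14, -5] [-1.8, 1.3, -4.9]
[53, -10, -5] [-1.8, 1.3, -4.9]
[53, -5, -4] [-1.8, 1.3, -4.9]
[54, -1, -2] [-1.8, 1.3, -4.9]
[54, 4, -1] [-1.8, 1.3, -4.9]
[53, 9, 0] [-1.8, 1.3, -4.9]
[52, 13, 2] [-1.8, 1.3, -4.9]
[51, 17, 4] [-1.8, 1.3, -4.9]
[49, 21, 5] [-1.8, 1.3, -4.9]
look [0.5029474  0.22302982 0.33400394]
total off mm [ 550.1 -580.3 -102.7] rot [ 21.7  28.3 102.2]
[37, -39, -7] [1.4, 1.9, 6.8]
[32, -43, -5] [1.4, 1.9, 6.8]
[27, -47, -3] [1.4, 1.9, 6.8]
[21, -49, -1] [1.4, 1.9, 6.8]
[15, -52, 1] [1.4, 1.9, 6.8]
[9, -53, 3] [1.4, 1.9, 6.8]
[2, -54, 5] [1.4, 1.9, 6.8]
[-4, -53, 6] [1.4, 1.9, 6.8]
[-11, -52, 7] [1.4, 1.9, 6.8]
[-17, -50, 8] [1.4, 1.9, 6.8]
[-23, -48, 8] [1.4, 1.9, 6.8]
[-29, -44, 9] [1.4, 1.9, 6.8]
[-34, -41, 9] [1.4, 1.9, 6.8]
[-39, -36, 8] [1.4, 1.9, 6.8]
[-43, -31, 8] [1.4, 1.9, 6.8]
```

Request:
apply_moves(
  moves=[
    {"jaw":1,"offset":[37,-39,-10],"rot":[-1.8,1.3,-4.9]},
    {"jaw":1,"offset":[40,-35,-10],"rot":[-1.8,1.3,-4.9]},
    {"jaw":1,"offset":[43,-31,-10],"rot":[-1.8,1.3,-4.9]},
    {"jaw":1,"offset":[46,-27,-8],"rot":[-1.8,1.3,-4.9]},
    {"jaw":1,"offset":[48,-23,-7],"rot":[-1.8,1.3,-4.9]},
  ],
)

```text
time_s: 1.52
eef_pos: [0.3208, -0.2762, 0.2758]
eef_rot: [0.066, 0.909, 0.405, 0.071]
wrist_force: [0.9, 0.6, 0.0]
opening: 0.999
grasp_force: 0.0
```

Request:
apply_moves(
  moves=[
    {"jaw":1,"offset":[50,-19,-6],"rot":[-1.8,1.3,-4.9]},
    {"jaw":1,"offset":[51,-14,-5],"rot":[-1.8,1.3,-4.9]},
    {"jaw":1,"offset":[53,-10,-5],"rot":[-1.8,1.3,-4.9]},
    {"jaw":1,"offset":[53,-5,-4],"rot":[-1.8,1.3,-4.9]},
    {"jaw":1,"offset":[54,-1,-2],"rot":[-1.8,1.3,-4.9]},
  ],
)

```text
time_s: 2.15
eef_pos: [0.4116, -0.0255, 0.308]
eef_rot: [0.127, 0.789, 0.585, 0.139]
wrist_force: [1.4, 0.2, -0.2]
opening: 1.002
grasp_force: 0.0
```

Request:
apply_moves(
  moves=[
    {"jaw":1,"offset":[54,4,-1],"rot":[-1.8,1.3,-4.9]},
    {"jaw":1,"offset":[53,9,0],"rot":[-1.8,1.3,-4.9]},
    {"jaw":1,"offset":[52,13,2],"rot":[-1.8,1.3,-4.9]},
    {"jaw":1,"offset":[51,17,4],"rot":[-1.8,1.3,-4.9]},
    {"jaw":1,"offset":[49,21,5],"rot":[-1.8,1.3,-4.9]},
  ],
)

```text
time_s: 2.78
eef_pos: [0.502, 0.2266, 0.3384]
eef_rot: [0.181, 0.625, 0.733, 0.198]
wrist_force: [0.5, 0.0, 0.1]
opening: 1.002
grasp_force: 0.0
```

```bash
python3 - <<'E'
from h import *
p,r=now();print(p,ctrl.get_obs()['q'].round(3))
im,d,K,T=shot('wrist');save('w1.png',im);np.savez('w1.npz',im=im,d=d,K=K,T=T)
Rs=frame(8.3,31); W=cloud(d,K,T)
for rg in ctrl.outline_of('wrist','ears_box')[:2]:
    m=rg['region']&(d>0); print(rg['score'],rg['position'],m.sum(),np.median(W[m],0).round(4))
    # in ears axes about assumed box centre
    E=R.from_euler('z',8.3,degrees=True)*R.from_euler('y',-31,degrees=True)
    L=E.inv().apply(W[m]-[.585,.235,.196])*1e3; print(np.percentile(L,[1,5,25,50,75,95,99],axis=0).round(1).tolist())
E
```

```text
[0.50196214 0.22659075 0.33836287] [ 0.246 -0.299  1.938 -0.077  0.964  0.114]
0.75 [317.9, 167.9] 4657 [0.5927 0.2572 0.1707]
[[-25.9, -77.3, -119.3], [-20.4, -66.0, -95.5], [-8.1, -10.3, -90.3], [0.9, 23.7, -30.3], [9.8, 56.5, 18.4], [24.3, 78.8, 19.6], [28.6, 83.4, 20.6]]
```

View pics/w1.png

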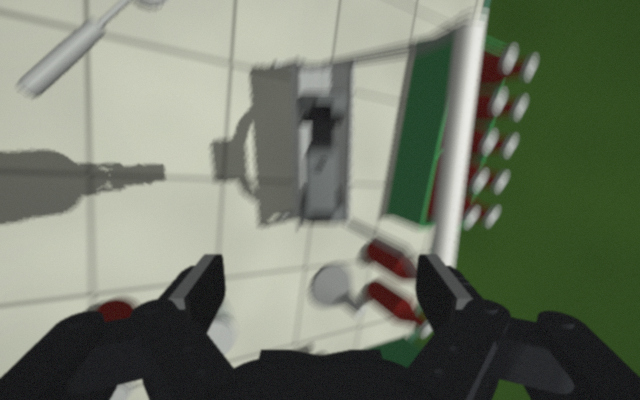

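The wrist picture shows the headset edge-on at about (320,130–215), with the lamp tube at (460,120). I now isolate the box's top face by depth.

```bash
python3 - <<'E'
from h import *
E=R.from_euler('z',8.3,degrees=True)*R.from_euler('y',-31,degrees=True)
f=np.load('w1.npz');W=cloud(f['d'],f['K'],f['T']);L=E.inv().apply((W-[.585,.235,.196]).reshape(-1,3)).reshape(W.shape)*1e3
m=(f['d']>0)&(L[...,2]>-5)&(L[...,2]<40)&(abs(L[...,0])<50)&(abs(L[...,1])<70)
v,u=np.where(m);print(m.sum(),u.min(),u.max(),v.min(),v.max())
P=L[m];print(np.percentile(P,[0,2,10,50,90,98,100],axis=0).round(1).tolist())
t=m&(abs(L[...,2]-np.median(P[:,2]))<5);Q=L[t]
c=Q.mean(0);n=np.linalg.svd(Q-c)[2][2];n*=np.sign(n[2]);print('top face normal (ears axes)',n.round(3),c.round(1))
rect=cv2.minAreaRect(Q[:,:2].astype(np.float32));print(rect)
b=E.apply(np.array([rect[0][0],rect[0][1],np.median(Q[:,2])-21.5])/1e3)+[.585,.235,.196];print('box',b)
# yaw from cups/other bits: median z layers
im=f['im'];y0,x0=40,220;save('w1c.png',cv2.resize(im[40:240,220:420],(600,600),interpolation=cv2.INTER_CUBIC))
E
```

```text
2099 302 334 153 218
[[-14.8, -28.6, -4.2], [-14.7, -26.2, 3.7], [-11.8, -20.5, 16.1], [-0.0, 5.0, 18.5], [11.7, 28.3, 19.7], [14.3, 31.4, 20.7], [15.0, 31.6, 22.9]]
top face normal (ears axes) [-0.012 -0.     1.   ] [-0.1  3.1 18.4]
((0.08889389038085938, 1.4536094665527344), (29.81743621826172, 60.01853561401367), 0.013061786070466042)
box [0.58636326 0.23666787 0.19352682]
```

View pics/w1c.png

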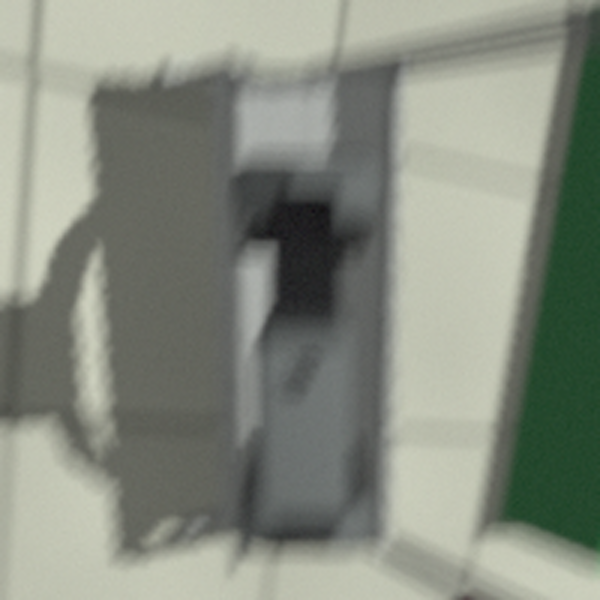

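```bash
python3 - <<'E'
from h import *
p,r=now(); T=frame(8.3,31.5); b=np.array([.5864,.2367,.1935])
plan(p,r,b+T.apply([0,0,-.06]),T,5)
plan(b+T.apply([0,0,-.06]),T,b+T.apply([0,0,.0157]),T,5)
E
```

```text
total off mm [ -3.1  -2.5 107.7] rot [-0.5  0.5  1. ]
[-1, -1, 22] [-0.1, 0.1, 0.2]
[-1, -1, 22] [-0.1, 0.1, 0.2]
[-1, -1, 22] [-0.1, 0.1, 0.2]
[-1, -1, 22] [-0.1, 0.1, 0.2]
[-1, -1, 22] [-0.1, 0.1, 0.2]
total off mm [ 0.   0.  75.7] rot [0. 0. 0.]
[0, 0, 15] [0.0, 0.0, 0.0]
[0, 0, 15] [0.0, 0.0, 0.0]
[0, 0, 15] [0.0, 0.0, 0.0]
[0, 0, 15] [0.0, 0.0, 0.0]
[0, 0, 15] [0.0, 0.0, 0.0]
```

Request:
apply_moves(
  moves=[
    {"jaw":1,"offset":[-1,-1,22],"rot":[-0.1,0.1,0.2]},
    {"jaw":1,"offset":[-1,-1,22],"rot":[-0.1,0.1,0.2]},
    {"jaw":1,"offset":[-1,0,22],"rot":[-0.1,0.1,0.2]},
    {"jaw":1,"offset":[0,0,22],"rot":[-0.1,0.1,0.2]},
    {"jaw":1,"offset":[0,0,20],"rot":[-0.1,0.1,0.2]},
  ],
)

```text
time_s: 3.5
eef_pos: [0.5562, 0.2275, 0.2438]
eef_rot: [0.178, 0.632, 0.726, 0.204]
wrist_force: [0.4, -0.1, -0.1]
opening: 0.999
grasp_force: 0.0
```

```bash
python3 - <<'E'
from h import *
p,r=now(); T=frame(8.3,31.5); b=np.array([.5864,.2367,.1935])
plan(p,r,b+T.apply([0,0,.0157]),T,5)
E
```

```text
total off mm [ 5.1  0.4 74.9] rot [-0.   0.2 -0.3]
[1, 0, 15] [-0.0, 0.0, -0.1]
[1, 0, 15] [-0.0, 0.0, -0.1]
[1, 0, 15] [-0.0, 0.0, -0.1]
[1, 0, 15] [-0.0, 0.0, -0.1]
[1, 0, 15] [-0.0, 0.0, -0.1]
```

```bash
python3 - <<'E'
from h import *
p,r=now();print(p,ctrl.get_obs()['dq'].round(3))
E=R.from_euler('z',8.3,degrees=True)*R.from_euler('y',-31,degrees=True)
im,d,K,T=shot('wrist');W=cloud(d,K,T);b=np.array([.5864,.2367,.1935])
L=E.inv().apply((W-b).reshape(-1,3)).reshape(W.shape)*1e3
m=(d>0)&(abs(L[...,2]-21.5)<7)&(abs(L[...,0])<25)&(abs(L[...,1])<60)
Q=L[m];v,u=np.where(m);print(len(Q),u.min(),u.max(),v.min(),v.max(),np.percentile(Q,[0,2,50,98,100],axis=0).round(1).tolist())
print(cv2.minAreaRect(Q[:,:2].astype(np.float32)));print(now()[0])
E
```

```text
[0.55617609 0.22750298 0.24377791] [-0.024  0.344 -0.016  0.016 -0.347  0.008]
4661 295 345 171 266 [[-15.4, -29.2, 14.7], [-14.4, -27.0, 18.0], [-0.2, 3.3, 21.6], [14.0, 29.3, 23.7], [14.9, 30.2, 25.4]]
((-0.27755260467529297, 0.45653343200683594), (30.03849983215332, 59.489990234375), 0.36929425597190857)
[0.55572637 0.22707805 0.24099382]
```

Request:
apply_moves(
  moves=[
    {"jaw":1,"offset":[2,0,15],"rot":[0,0,0]},
    {"jaw":1,"offset":[2,0,15],"rot":[0,0,0]},
    {"jaw":1,"offset":[1,0,15],"rot":[0,0,0]},
    {"jaw":0.7,"offset":[0,0,10],"rot":[0,0,0]},
    {"jaw":0.6,"offset":[0,0,0],"rot":[0,0,0]},
  ],
)

```text
time_s: 4.18
eef_pos: [0.5836, 0.2371, 0.1963]
eef_rot: [0.178, 0.632, 0.726, 0.204]
wrist_force: [-0.2, -0.4, -0.7]
opening: 0.612
grasp_force: 0.0
```

```bash
python3 - <<'E'
from h import *
p,r=now(); T=frame(8.3,31.5); b=np.array([.5863,.2370,.1935])
plan(p,r,b+T.apply([0,0,.0157]),T,1)
E
```

```text
total off mm [-0.4  0.9 19.5] rot [-0.1  0.2 -0.3]
[0, 1, 20] [-0.1, 0.2, -0.3]
```

Request:
apply_moves(
  moves=[
    {"jaw":0.6,"offset":[0,1,7],"rot":[0,0,0]},
    {"jaw":0.6,"offset":[0,0,7],"rot":[0,0,0]},
    {"jaw":0.5,"offset":[0,0,5],"rot":[0,0,0]},
    {"jaw":0.43,"offset":[0,0,0],"rot":[0,0,0]},
    {"jaw":0.43,"offset":[0,0,0],"rot":[0,0,0]},
  ],
)

```text
time_s: 4.8
eef_pos: [0.5945, 0.2387, 0.1819]
eef_rot: [0.178, 0.632, 0.726, 0.205]
wrist_force: [0.2, -0.2, 0.7]
opening: 0.431
grasp_force: 0.0
```

Request:
apply_moves(
  moves=[
    {"jaw":0.4,"offset":[0,0,0],"rot":[0,0,0]},
    {"jaw":0.39,"offset":[0,0,0],"rot":[0,0,0]},
    {"jaw":0.38,"offset":[0,0,0],"rot":[0,0,0]},
    {"jaw":0.37,"offset":[0,0,0],"rot":[0,0,0]},
    {"jaw":0.37,"offset":[0,0,0],"rot":[0,0,0]},
  ],
)

```text
time_s: 5.42
eef_pos: [0.5944, 0.2387, 0.1819]
eef_rot: [0.178, 0.632, 0.726, 0.205]
wrist_force: [-0.4, 0.7, -0.3]
opening: 0.369
grasp_force: 0.0
```

Request:
apply_moves(
  moves=[
    {"jaw":0.364,"offset":[0,0,0],"rot":[0,0,0]},
    {"jaw":0.361,"offset":[0,0,0],"rot":[0,0,0]},
    {"jaw":0.358,"offset":[0,0,0],"rot":[0,0,0]},
    {"jaw":0.355,"offset":[0,0,0],"rot":[0,0,0]},
    {"jaw":0.353,"offset":[0,0,0],"rot":[0,0,0]},
  ],
)

```text
time_s: 6.05
eef_pos: [0.5944, 0.2387, 0.1819]
eef_rot: [0.178, 0.632, 0.726, 0.204]
wrist_force: [-0.9, -0.7, 0.5]
opening: 0.351
grasp_force: 2.3
```

Request:
apply_moves(
  moves=[
    {"jaw":0.351,"offset":[0,0,0],"rot":[0,0,0]},
    {"jaw":0.349,"offset":[0,0,0],"rot":[0,0,0]},
    {"jaw":0.347,"offset":[0,0,0],"rot":[0,0,0]},
    {"jaw":0.346,"offset":[0,0,0],"rot":[0,0,0]},
    {"jaw":0.346,"offset":[0,0,0],"rot":[0,0,0]},
  ],
)

```text
time_s: 6.68
eef_pos: [0.5944, 0.2387, 0.1819]
eef_rot: [0.178, 0.632, 0.726, 0.205]
wrist_force: [-2.3, -2.0, 2.1]
opening: 0.346
grasp_force: 16.5
```

Request:
apply_moves(
  moves=[
    {"jaw":0.345,"offset":[0,0,0],"rot":[0,0,0]},
    {"jaw":0.344,"offset":[0,0,0],"rot":[0,0,0]},
    {"jaw":0.343,"offset":[0,0,0],"rot":[0,0,0]},
    {"jaw":0.343,"offset":[0,0,0],"rot":[0,0,0]},
    {"jaw":0.343,"offset":[0,0,0],"rot":[0,0,0]},
  ],
)

```text
time_s: 7.3
eef_pos: [0.5944, 0.2387, 0.1819]
eef_rot: [0.178, 0.632, 0.726, 0.205]
wrist_force: [-4.8, 0.2, 4.2]
opening: 0.35
grasp_force: 23.7
```

Request:
apply_moves(
  moves=[
    {"jaw":0.343,"offset":[0,0,-3],"rot":[0,0,0]},
    {"jaw":0.343,"offset":[0,0,-5],"rot":[0,0,0]},
    {"jaw":0.343,"offset":[0,0,-8],"rot":[0,0,0]},
    {"jaw":0.343,"offset":[0,0,-8],"rot":[0,0,0]},
    {"jaw":0.343,"offset":[0,0,-6],"rot":[0,0,0]},
  ],
)

```text
time_s: 7.92
eef_pos: [0.5786, 0.2365, 0.208]
eef_rot: [0.178, 0.632, 0.726, 0.205]
wrist_force: [0.8, 0.3, -1.9]
opening: 0.349
grasp_force: 22.7
```

Request:
apply_moves(
  moves=[
    {"jaw":0.343,"offset":[0,0,-12],"rot":[0,0,0]},
    {"jaw":0.343,"offset":[0,0,-18],"rot":[0,0,0]},
    {"jaw":0.343,"offset":[0,0,-20],"rot":[0,0,0]},
    {"jaw":0.343,"offset":[0,0,-20],"rot":[0,0,0]},
    {"jaw":0.343,"offset":[0,0,-20],"rot":[0,0,0]},
  ],
)

```text
time_s: 8.55
eef_pos: [0.5315, 0.23, 0.2851]
eef_rot: [0.178, 0.632, 0.726, 0.205]
wrist_force: [-0.8, 0.0, -2.2]
opening: 0.348
grasp_force: 22.8
```

Request:
apply_moves(
  moves=[
    {"jaw":0.343,"offset":[0,0,-20],"rot":[0,0,0]},
    {"jaw":0.343,"offset":[0,0,-20],"rot":[0,0,0]},
    {"jaw":0.343,"offset":[0,0,-15],"rot":[0,0,0]},
    {"jaw":0.343,"offset":[0,0,-10],"rot":[0,0,0]},
    {"jaw":0.343,"offset":[0,0,0],"rot":[0,0,0]},
  ],
)

```text
time_s: 9.18
eef_pos: [0.4988, 0.2255, 0.3405]
eef_rot: [0.179, 0.631, 0.726, 0.205]
wrist_force: [0.2, -0.2, -2.2]
opening: 0.348
grasp_force: 22.8
```

```bash
python3 - <<'E'
from h import *
p,r=now();print(p,ctrl.get_obs()['q'].round(2),ctrl.get_obs()['wrist_force'].round(2))
im,d,K,T=shot('wrist');W=cloud(d,K,T)
L=r.inv().apply((W-p).reshape(-1,3)).reshape(W.shape)*1e3
# box top face: tool z ~ -19-21+.. print in tool axes
m=(d>0)&(abs(L[...,0])<45)&(abs(L[...,1])<17)&(L[...,2]>-60)&(L[...,2]<10)
print(m.sum(),np.percentile(L[m],[0,2,25,50,75,98,100],axis=0).round(1).tolist())
c=cv2.resize(im,(400,250));im2,d2,K2,T2=shot('side')
save('held.png',np.hstack([c,cv2.resize(im2[100:300,150:470],(400,250))]))
E
```

```text
[0.49878309 0.22549474 0.34047879] [ 0.24 -0.32  1.95 -0.06  0.96  0.12] [ 0.16 -0.17 -2.21]
13072 [[-24.8, -17.0, -58.8], [-21.2, -16.3, -45.1], [-4.0, -7.9, -36.1], [10.2, -0.1, -35.5], [24.6, 7.8, -34.3], [29.4, 16.4, 8.6], [34.2, 17.0, 10.0]]
```

View pics/held.png

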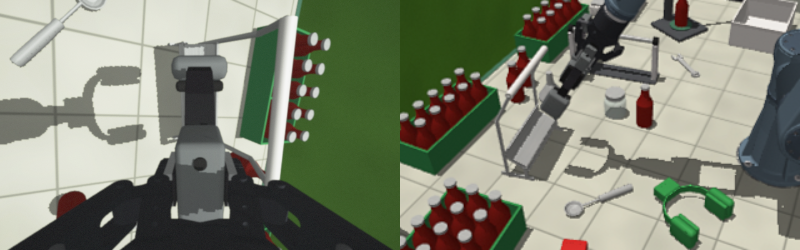

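Held firmly: the box is centred in the pads and its centre is 14 mm behind the TCP. Now I carry it upright to a hover above the free half of the bar.

```bash
python3 - <<'E'
from h import *
p,r=now(); T=frame(6,0)
plan(p,r,np.array([.559,-.222,.375]),T,15)
E
```

```text
total off mm [-451.4   16.8  -31.6] rot [31.4 -0.5  1.9]
[-30, 1, -2] [2.1, -0.0, 0.1]
[-30, 1, -2] [2.1, -0.0, 0.1]
[-30, 1, -2] [2.1, -0.0, 0.1]
[-30, 1, -2] [2.1, -0.0, 0.1]
[-30, 1, -2] [2.1, -0.0, 0.1]
[-30, 1, -2] [2.1, -0.0, 0.1]
[-30, 1, -2] [2.1, -0.0, 0.1]
[-30, 1, -2] [2.1, -0.0, 0.1]
[-30, 1, -2] [2.1, -0.0, 0.1]
[-30, 1, -2] [2.1, -0.0, 0.1]
[-30, 1, -2] [2.1, -0.0, 0.1]
[-30, 1, -2] [2.1, -0.0, 0.1]
[-30, 1, -2] [2.1, -0.0, 0.1]
[-30, 1, -2] [2.1, -0.0, 0.1]
[-30, 1, -2] [2.1, -0.0, 0.1]
```

Request:
apply_moves(
  moves=[
    {"jaw":0.343,"offset":[-10,0,-8],"rot":[1,0,0]},
    {"jaw":0.343,"offset":[-22,0,-8],"rot":[2,0,0.1]},
    {"jaw":0.343,"offset":[-32,0,-6],"rot":[2.2,0,0.1]},
    {"jaw":0.343,"offset":[-32,1,-4],"rot":[2.2,0,0.1]},
    {"jaw":0.343,"offset":[-32,1,-2],"rot":[2.2,0,0.1]},
  ],
)

```text
time_s: 9.9
eef_pos: [0.5045, 0.0958, 0.3642]
eef_rot: [0.123, 0.647, 0.739, 0.143]
wrist_force: [0.5, -1.0, -2.3]
opening: 0.35
grasp_force: 22.9
```

Request:
apply_moves(
  moves=[
    {"jaw":0.343,"offset":[-32,1,-2],"rot":[2.2,0,0.1]},
    {"jaw":0.343,"offset":[-32,1,-2],"rot":[2.2,0,0.1]},
    {"jaw":0.343,"offset":[-32,1,-2],"rot":[2.2,0,0.1]},
    {"jaw":0.343,"offset":[-32,1,0],"rot":[2.2,0,0.1]},
    {"jaw":0.343,"offset":[-32,1,0],"rot":[2.2,0,0.1]},
  ],
)

```text
time_s: 10.52
eef_pos: [0.528, -0.0628, 0.3704]
eef_rot: [0.06, 0.659, 0.746, 0.072]
wrist_force: [0.5, 0.6, -3.1]
opening: 0.349
grasp_force: 22.8
```

```bash
python3 - <<'E'
from h import *
p,r=now();print(p,ctrl.get_obs()['grasp_force']); T=frame(6,0)
plan(p,r,np.array([.559,-.222,.375]),T,5)
E
```

```text
[ 0.5280036  -0.06280575  0.37038294] 22.81936079263687
total off mm [-161.8   11.9   -3.3] rot [10.8 -0.4  1.1]
[-32, 2, -1] [2.2, -0.1, 0.2]
[-32, 2, -1] [2.2, -0.1, 0.2]
[-32, 3, -1] [2.2, -0.1, 0.2]
[-32, 3, -1] [2.2, -0.1, 0.2]
[-32, 3, -1] [2.2, -0.1, 0.2]
```

Request:
apply_moves(
  moves=[
    {"jaw":0.343,"offset":[-32,2,-1],"rot":[2.2,0,0.2]},
    {"jaw":0.343,"offset":[-32,2,-1],"rot":[2.2,-0.1,0.2]},
    {"jaw":0.343,"offset":[-30,3,-1],"rot":[2.2,-0.1,0.2]},
    {"jaw":0.343,"offset":[-24,3,-1],"rot":[1.8,-0.1,0.2]},
    {"jaw":0.343,"offset":[-16,3,-1],"rot":[1,-0.1,0.2]},
  ],
)

```text
time_s: 11.15
eef_pos: [0.5563, -0.1946, 0.3755]
eef_rot: [0.008, 0.669, 0.743, 0.009]
wrist_force: [0.3, 0.2, -1.8]
opening: 0.346
grasp_force: 22.8
```

Request:
apply_moves(
  moves=[
    {"jaw":0.343,"offset":[-12,0,0],"rot":[0,0,0]},
    {"jaw":0.343,"offset":[-6,0,0],"rot":[0,0,0]},
    {"jaw":0.343,"offset":[0,0,0],"rot":[0,0,0]},
    {"jaw":0.343,"offset":[0,0,0],"rot":[0,0,0]},
    {"jaw":0.343,"offset":[0,0,0],"rot":[0,0,0]},
  ],
)

```text
time_s: 11.78
eef_pos: [0.5577, -0.2105, 0.3774]
eef_rot: [0.009, 0.668, 0.744, 0.01]
wrist_force: [0.6, -0.6, -1.8]
opening: 0.349
grasp_force: 22.9
```

```bash
python3 - <<'E'
from h import *
p,r=now();print(p,r.as_matrix().round(3).tolist())
im,d,K,T=shot('wrist');save('w2.png',im);np.savez('w2.npz',im=im,d=d,K=K,T=T,p=p,r=r.as_quat());W=cloud(d,K,T);print(K[0,0])
def rep(nm,s):
    P=W[s]; 
    if len(P)<5: return print(nm,len(P))
    print(nm,len(P),np.percentile(P,[0,2,50,98,100],axis=0).round(4).tolist())
ok=d>0;X,Y,Z=W[...,0],W[...,1],W[...,2]
near=ok&(abs(Y+.22)<.06)
for a in np.arange(.44,.80,.02): rep('bar %.2f'%a,near&(Z>.13)&(Z<.185)&(X>a)&(X<a+.02)&(abs(Y+.225+.104*(.56-X))<.03))
L=r.inv().apply((W-p).reshape(-1,3)).reshape(W.shape)*1e3
m=ok&(abs(L[...,0])<45)&(abs(L[...,1])<17)&(L[...,2]>-42)&(L[...,2]<-28)
Q=L[m];c=Q.mean(0);n=np.linalg.svd(Q-c,full_matrices=False)[2][2];print('top',len(Q),np.percentile(Q,[0,2,50,98,100],axis=0).round(1).tolist(),(n*np.sign(n[2])).round(3))
E
```

```text
[ 0.55773698 -0.21045083  0.37736649] [[-0.107, 0.994, 0.026], [0.994, 0.107, 0.002], [-0.0, 0.026, -1.0]]
322.64350199221457
bar 0.44 0
bar 0.46 311 [[0.4678, -0.248, 0.1328], [0.4685, -0.2474, 0.1341], [0.4742, -0.2285, 0.1672], [0.4797, -0.2183, 0.1708], [0.4799, -0.218, 0.1712]]
bar 0.48 396 [[0.48, -0.2503, 0.1311], [0.4803, -0.2475, 0.1357], [0.4859, -0.2312, 0.1612], [0.4993, -0.2184, 0.1703], [0.5, -0.2174, 0.1721]]
bar 0.50 249 [[0.5001, -0.2396, 0.1541], [0.5004, -0.239, 0.1553], [0.5101, -0.2301, 0.1607], [0.5197, -0.2234, 0.1634], [0.52, -0.2225, 0.164]]
bar 0.52 197 [[0.5202, -0.238, 0.1555], [0.5207, -0.2375, 0.1557], [0.5284, -0.2281, 0.1609], [0.5366, -0.2215, 0.1628], [0.5368, -0.221, 0.1631]]
bar 0.54 0
bar 0.56 0
bar 0.58 97 [[0.5915, -0.2291, 0.1549], [0.5916, -0.2287, 0.1553], [0.5962, -0.2192, 0.1607], [0.5999, -0.2137, 0.1634], [0.6, -0.2133, 0.1637]]
bar 0.60 232 [[0.6001, -0.2288, 0.1548], [0.6006, -0.2282, 0.1557], [0.6099, -0.2187, 0.1609], [0.6193, -0.2118, 0.1632], [0.62, -0.2113, 0.1638]]
bar 0.62 232 [[0.62, -0.2247, 0.1514], [0.6203, -0.2243, 0.1531], 
[... 419 characters left out ...]
 -0.2189, 0.1553], [0.6898, -0.2093, 0.1609], [0.6994, -0.2028, 0.1635], [0.6999, -0.2022, 0.1638]]
bar 0.70 509 [[0.7002, -0.2382, 0.1553], [0.7007, -0.2355, 0.1569], [0.7104, -0.2071, 0.173], [0.715, -0.1803, 0.1846], [0.7176, -0.1793, 0.185]]
bar 0.72 0
bar 0.74 0
bar 0.76 404 [[0.7662, -0.218, 0.1325], [0.7672, -0.215, 0.1443], [0.7739, -0.1985, 0.1626], [0.7798, -0.1844, 0.1707], [0.78, -0.1836, 0.1716]]
bar 0.78 226 [[0.78, -0.2147, 0.1324], [0.7801, -0.2141, 0.1411], [0.7841, -0.1961, 0.1676], [0.7894, -0.1834, 0.1712], [0.7911, -0.1831, 0.1716]]
top 10795 [[-25.2, -17.0, -41.9], [-21.6, -15.9, -38.6], [6.0, 0.1, -35.4], [28.9, 15.8, -30.7], [29.6, 17.0, -28.0]] [-0.021 -0.002  1.   ]
```

View pics/w2.png

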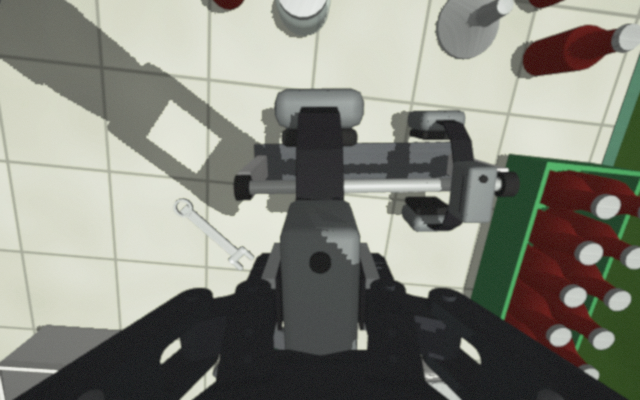

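The hover is good. The bar shows at row 185 (cols 250–440), the near post at (243,187) and the spare at (470,175), which is clear. Next I fit the bar.

```bash
cat > fit.py <<'E'
from h import *
from scipy.optimize import least_squares
f=np.load('w2.npz');W=cloud(f['d'],f['K'],f['T']);ok=f['d']>0;p=f['p'];r=R.from_quat(f['r'])
X,Y,Z=W[...,0],W[...,1],W[...,2]
m=ok&(Z>.15)&(Z<.168)&(abs(Y+.22-.11*(X-.61))<.013)&(((X>.505)&(X<.535))|((X>.595)&(X<.695)))
P=W[m]
def res(a):
    u=np.array([1,a[1],a[3]]);u/=np.linalg.norm(u);v=P-[.61,a[0],a[2]];return np.linalg.norm(np.cross(v,u),axis=1)-.008
s=least_squares(res,[-.22,.11,.155,0],loss='soft_l1',f_scale=.001);a=s.x
print('axis y@.61',a.round(4),'yaw',np.degrees(np.arctan(a[1])).round(2),'top z',a[2]+.008,np.abs(s.fun).mean())
def post(lo,hi):
    q=ok&(Z>.1665)&(Z<.175)&(abs(Y+.22-.11*(X-.61))<.02)&(X>lo)&(X<hi);return W[q][:,0].min(),W[q][:,0].max(),W[q][:,1].mean(),q.sum()
print(post(.45,.51),post(.755,.82))
L=r.inv().apply((W-p).reshape(-1,3)).reshape(W.shape)*1e3
q=ok&(abs(L[...,1])<11)&(L[...,0]>-5)&(L[...,0]<27)&(abs(L[...,2]+35.5)<6);Q=L[q]
A=np.c_[Q[:,:2],np.ones(len(Q))];print('top plane z=ax+by+c',np.linalg.lstsq(A,Q[:,2],rcond=None)[0].round(4),np.degrees(np.arctan(np.linalg.lstsq(A,Q[:,2],rcond=None)[0][:2])).round(2))
# band top & the +y cup in tool axes
for lo,hi in((-5,30),(60,90),(90,160)):
    q=ok&(abs(L[...,1])<40)&(L[...,0]>20)&(L[...,0]<110)&(L[...,2]>lo)&(L[...,2]<hi);Q=L[q];print(lo,len(Q),np.percentile(Q,[1,50,99],axis=0).round(1).tolist())
E
python3 fit.py
```

```text
axis y@.61 [-0.2202  0.1147  0.1541  0.0009] yaw 6.54 top z 0.16213033688391157 0.00048549209390130374
(np.float64(0.4687269698928745), np.float64(0.4859656650269895), np.float64(-0.2348017511322757), np.int64(248)) (np.float64(0.7712392134983779), np.float64(0.7909092752948836), np.float64(-0.2001382735221935), np.int64(254))
top plane z=ax+by+c [-1.11000e-02  6.30000e-03 -3.56471e+01] [-0.63  0.36]
-5 3394 [[28.0, -12.3, -4.2], [40.6, -0.3, 15.4], [57.0, 11.5, 29.4]]
60 3090 [[46.9, -29.0, 62.6], [72.0, -0.8, 74.9], [83.4, 27.5, 81.9]]Traceback (most recent call last):
  File "fit.py", line 19, in <module>
    q=ok&(abs(L[...,1])<40)&(L[...,0]>20)&(L[...,0]<110)&(L[...,2]>lo)&(L[...,2]<hi);Q=L[q];print(lo,len(Q),np.percentile(Q,[1,50,99],axis=0).round(1).tolist())
                                                                                                            ~~~~~~~~~~~~~^^^^^^^^^^^^^^^^^^^^
    return _quantile_unchecked(
        a, q, axis, out, overwrite_input, method, keepdims, weights)
    return _ureduce(a,
                    func=_quantile_ureduce_func,
    ...<5 lines>...
                    overwrite_input=overwrite_input,
                    method=method)
    r = func(a, **kwargs)
    result = _quantile(arr,
                       quantiles=q,
    ...<2 lines>...
                       out=out,
                       weights=wgt)
    slices_having_nans = np.isnan(arr[-1, ...])
                                  ~~~^^^^^^^^^
IndexError: index -1 is out of bounds for axis 0 with size 0
```

```bash
python3 - <<'E'
from h import *
p,r=now(); T=frame(6.5,0);g=np.array([.5652,-.2248,.360])
plan(p,r,g,T,5)
E
```

```text
total off mm [-15.    5.4  17.5] rot [ 1.5  0.  -0.4]
[-3, 1, 4] [0.3, 0.0, -0.1]
[-3, 1, 3] [0.3, 0.0, -0.1]
[-3, 1, 3] [0.3, 0.0, -0.1]
[-3, 1, 3] [0.3, 0.0, -0.1]
[-3, 1, 3] [0.3, 0.0, -0.1]
```

Request:
apply_moves(
  moves=[
    {"jaw":0.343,"offset":[-5,2,6],"rot":[0.5,0,-0.1]},
    {"jaw":0.343,"offset":[-5,2,6],"rot":[0.5,0,-0.1]},
    {"jaw":0.343,"offset":[-5,1,5],"rot":[0.5,0,-0.2]},
    {"jaw":0.343,"offset":[0,0,0],"rot":[0,0,0]},
    {"jaw":0.343,"offset":[0,0,0],"rot":[0,0,0]},
  ],
)

```text
time_s: 12.45
eef_pos: [0.5647, -0.2253, 0.3602]
eef_rot: [-0.0, 0.666, 0.746, -0.0]
wrist_force: [0.1, -0.6, -2.2]
opening: 0.352
grasp_force: 22.9
```

```bash
python3 - <<'E'
from h import *
p,r=now(); T=frame(6.5,0);g=np.array([.5652,-.2248,.185])
plan(p,r,g,T,1)
E
```

```text
total off mm [  0.5   0.7 175.2] rot [-0.  0. -0.]
[0, 1, 175] [-0.0, 0.0, -0.0]
```

Request:
apply_moves(
  moves=[
    {"jaw":0.343,"offset":[1,1,12],"rot":[0,0,0]},
    {"jaw":0.343,"offset":[0,0,20],"rot":[0,0,0]},
    {"jaw":0.343,"offset":[0,0,24],"rot":[0,0,0]},
    {"jaw":0.343,"offset":[0,0,24],"rot":[0,0,0]},
    {"jaw":0.343,"offset":[0,0,24],"rot":[0,0,0]},
  ],
)

```text
time_s: 13.08
eef_pos: [0.5652, -0.2239, 0.2548]
eef_rot: [-0.0, 0.666, 0.746, -0.0]
wrist_force: [0.3, -0.0, -1.8]
opening: 0.351
grasp_force: 22.9
```

Request:
apply_moves(
  moves=[
    {"jaw":0.343,"offset":[0,0,20],"rot":[0,0,0]},
    {"jaw":0.343,"offset":[0,0,20],"rot":[0,0,0]},
    {"jaw":0.343,"offset":[0,0,16],"rot":[0,0,0]},
    {"jaw":0.343,"offset":[0,0,10],"rot":[0,0,0]},
    {"jaw":0.343,"offset":[0,0,4],"rot":[0,0,0]},
  ],
)

```text
time_s: 13.7
eef_pos: [0.5654, -0.2242, 0.1857]
eef_rot: [-0.0, 0.666, 0.746, -0.0]
wrist_force: [-0.2, 0.0, -2.0]
opening: 0.35
grasp_force: 22.9
```

```bash
python3 - <<'E'
from h import *
p,r=now(); T=frame(6.5,0);g=np.array([.5652,-.2248,.175])
plan(p,r,g,T,1);o=ctrl.get_obs();print(o['wrist_force'],o['grasp_force'])
E
```

```text
total off mm [-0.6 -0.2 10.7] rot [-0. -0. -0.]
[-1, 0, 11] [-0.0, -0.0, -0.0]
[-0.15704823  0.03525392 -1.96105031] 22.89777249097824
```

Request:
apply_moves(
  moves=[
    {"jaw":0.343,"offset":[0,0,2],"rot":[0,0,0]},
    {"jaw":0.343,"offset":[-0.5,0,2],"rot":[0,0,0]},
    {"jaw":0.343,"offset":[0,0,1.5],"rot":[0,0,0]},
    {"jaw":0.343,"offset":[0,0,1],"rot":[0,0,0]},
    {"jaw":0.343,"offset":[0,0,1],"rot":[0,0,0]},
  ],
)

```text
time_s: 14.32
eef_pos: [0.5656, -0.2248, 0.1788]
eef_rot: [0.0, 0.666, 0.746, -0.0]
wrist_force: [-0.1, 0.9, -2.7]
opening: 0.342
grasp_force: 22.9
```

Request:
apply_moves(
  moves=[
    {"jaw":0.343,"offset":[0,0,0.7],"rot":[0,0,0]},
    {"jaw":0.343,"offset":[0,0,0.7],"rot":[0,0,0]},
    {"jaw":0.343,"offset":[0,0,0.7],"rot":[0,0,0]},
    {"jaw":0.343,"offset":[0,0,0.7],"rot":[0,0,0]},
    {"jaw":0.343,"offset":[0,0,0.7],"rot":[0,0,0]},
  ],
)

```text
time_s: 14.95
eef_pos: [0.5655, -0.2247, 0.1752]
eef_rot: [-0.0, 0.666, 0.746, -0.0]
wrist_force: [0.1, 0.0, -2.5]
opening: 0.347
grasp_force: 22.9
```

Request:
apply_moves(
  moves=[
    {"jaw":0.343,"offset":[0,0,0.6],"rot":[0,0,0]},
    {"jaw":0.343,"offset":[0,0,0.6],"rot":[0,0,0]},
    {"jaw":0.343,"offset":[0,0,0.6],"rot":[0,0,0]},
    {"jaw":0.343,"offset":[0,0,0.6],"rot":[0,0,0]},
    {"jaw":0.343,"offset":[0,0,0.6],"rot":[0,0,0]},
  ],
)

```text
time_s: 15.58
eef_pos: [0.5655, -0.2248, 0.1722]
eef_rot: [0.0, 0.666, 0.746, -0.0]
wrist_force: [0.0, 0.5, -1.0]
opening: 0.352
grasp_force: 23.0
```

Request:
apply_moves(
  moves=[
    {"jaw":0.343,"offset":[0,0,0.4],"rot":[0,0,0]},
    {"jaw":0.343,"offset":[0,0,0.3],"rot":[0,0,0]},
    {"jaw":0.343,"offset":[0,0,0.3],"rot":[0,0,0]},
    {"jaw":0.343,"offset":[0,0,0],"rot":[0,0,0]},
    {"jaw":0.343,"offset":[0,0,0],"rot":[0,0,0]},
  ],
)

```text
time_s: 16.2
eef_pos: [0.5656, -0.2247, 0.1713]
eef_rot: [0.0, 0.666, 0.746, -0.0]
wrist_force: [0.1, -0.2, 0.6]
opening: 0.348
grasp_force: 23.1
```

Request:
apply_moves(
  moves=[
    {"jaw":0.346,"offset":[0,0,0],"rot":[0,0,0]},
    {"jaw":0.35,"offset":[0,0,0],"rot":[0,0,0]},
    {"jaw":0.354,"offset":[0,0,0],"rot":[0,0,0]},
    {"jaw":0.36,"offset":[0,0,0],"rot":[0,0,0]},
    {"jaw":0.37,"offset":[0,0,0],"rot":[0,0,0]},
  ],
)

```text
time_s: 16.82
eef_pos: [0.5657, -0.2248, 0.1713]
eef_rot: [0.0, 0.666, 0.746, -0.0]
wrist_force: [0.2, -0.4, -0.2]
opening: 0.37
grasp_force: 0.0
```

Request:
apply_moves(
  moves=[
    {"jaw":0.4,"offset":[0,0,0],"rot":[0,0,0]},
    {"jaw":0.45,"offset":[0,0,0],"rot":[0,0,0]},
    {"jaw":0.52,"offset":[0,0,0],"rot":[0,0,0]},
    {"jaw":0.6,"offset":[0,0,0],"rot":[0,0,0]},
    {"jaw":0.6,"offset":[0,0,0],"rot":[0,0,0]},
  ],
)

```text
time_s: 17.45
eef_pos: [0.5655, -0.2247, 0.1712]
eef_rot: [-0.0, 0.666, 0.746, -0.0]
wrist_force: [-0.9, 0.8, 0.2]
opening: 0.599
grasp_force: 0.0
```

```bash
python3 - <<'E'
from h import *
p,r=now();o=ctrl.get_obs();print(o['wrist_force'])
im,d,K,T=shot('wrist');W=cloud(d,K,T);L=r.inv().apply((W-p).reshape(-1,3)).reshape(W.shape)*1e3
q=(d>0)&(abs(L[...,1])<11)&(L[...,0]>-5)&(L[...,0]<27)&(abs(L[...,2]+35.5)<8);Q=L[q]
A=np.c_[Q[:,:2],np.ones(len(Q))];s=np.linalg.lstsq(A,Q[:,2],rcond=None)[0];print(len(Q),s.round(3),np.degrees(np.arctan(s[:2])).round(2))
q=(d>0)&(abs(L[...,0])<45)&(abs(L[...,1])<22)&(abs(L[...,2]+35.5)<6);print(np.percentile(L[q],[0,1,50,99,100],axis=0).round(1).tolist())
E
```

```text
[-0.93434873  0.79252188  0.17254467]
4691 [-6.0000e-03  1.0000e-03 -3.5939e+01] [-0.33  0.09]
[[-24.0, -15.4, -39.2], [-22.1, -14.8, -38.2], [6.8, -0.3, -35.7], [29.4, 14.2, -30.9], [29.9, 14.9, -29.5]]
```

Released, hanging level. Now I withdraw straight up.

Request:
apply_moves(
  moves=[
    {"jaw":0.6,"offset":[0,0,-4],"rot":[0,0,0]},
    {"jaw":0.6,"offset":[0,0,-10],"rot":[0,0,0]},
    {"jaw":0.6,"offset":[0,0,-18],"rot":[0,0,0]},
    {"jaw":0.6,"offset":[0,0,-25],"rot":[0,0,0]},
    {"jaw":0.6,"offset":[0,0,-30],"rot":[0,0,0]},
  ],
)

```text
time_s: 18.12
eef_pos: [0.5656, -0.2247, 0.2602]
eef_rot: [0.0, 0.666, 0.746, -0.0]
wrist_force: [0.0, 0.3, -0.4]
opening: 0.599
grasp_force: 0.0
```

Request:
apply_moves(
  moves=[
    {"jaw":0.6,"offset":[0,0,-30],"rot":[0,0,0]},
    {"jaw":0.6,"offset":[0,0,-20],"rot":[0,0,0]},
    {"jaw":0.6,"offset":[0,0,-10],"rot":[0,0,0]},
    {"jaw":0.6,"offset":[0,0,0],"rot":[0,0,0]},
    {"jaw":0.6,"offset":[0,0,0],"rot":[0,0,0]},
  ],
)

```text
time_s: 18.75
eef_pos: [0.5652, -0.2245, 0.3172]
eef_rot: [-0.001, 0.666, 0.746, -0.0]
wrist_force: [0.4, 0.7, 0.1]
opening: 0.599
grasp_force: 0.0
```

```bash
python3 - <<'E'
from h import *
im,d,K,T=shot('wrist');im2=shot('side')[0]
save('end.png',np.hstack([cv2.resize(im,(400,250)),cv2.resize(im2[80:240,220:420],(312,250))]))
W=cloud(d,K,T);q=(d>0)&(W[...,2]>.2)&(W[...,2]<.22)&(abs(W[...,0]-.5652)<.04)&(abs(W[...,1]+.225)<.06);print(q.sum(),W[q].mean(0).round(4),W[q].min(0).round(3),W[q].max(0).round(3))
E
```

```text
2534 [ 0.5654 -0.2231  0.2066] [ 0.548 -0.255  0.2  ] [ 0.583 -0.194  0.21 ]
```

View pics/end.png

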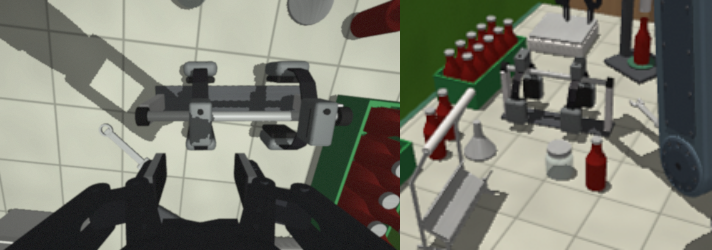

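The pair hangs astride the bar with its box at (200,110), level and centred. The spare at (318,120), the bottle and the jar are undisturbed.

```bash
python3 -c "
from bench import ctrl
print(ctrl.hand_in())"
```

```text
the job is handed in; nothing more can be done
None
```

The ear defenders now hang level astride the near half of the bar. They were gripped at about 23 N and let go only once the bar carried them. The spare pair, sauce bottle and cap jar were left alone, and the job is handed in.

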